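Swing the row bar round its post into the latch

TASK

Put the loose steel bar back in line along the rail: keeping it flat on the worktop, slide its forked end against the fixed post, keep it pressed there while you swing the bar round the post by its knob, and push the knob end past the spring latch until it is fully home against the stop and the latch has snapped out in front of it. Feel your way and press gently, never forcing the bar. Leave the figurine, piggy bank and mug where they stand, and let go of the bar.

Things in the scene. Friction and masses are not known exactly. Their poses are not given: they have to be found in the camera images.
- rail: Fixed steel rail, 460 mm long, 62 mm high, with a black magnetic strip, and the fixed post in front of it. Origin: on the post's axis at the worktop. y along the rail, x from the post square towards the rail (strip face at x = 90 mm), z up. With the bar home, the bar's x axis points along the rail's -y. Over 20 N of contact between the bar and rail, post and stop (summed; the V fork wedges: 10 N along the bar makes 14 N) counts as forcing.
- post (a point): Top centre of the fixed round steel post, 16 mm diameter, 30 mm high: the pivot. The bar's forked end goes against it; at any angle the seated bar's origin is on the post's axis.
- catch_mark (a point): Fixed mark: middle of the home bar's tip if the catch block stood at mid setting (rail x = 0, y = -240, z = 5 mm). The block (stop and latch, max 18 mm high) is bolted through slots up to 15 mm either way along the rail's x from there; its setting is not measured, so feel for the stop. Stop: behind the bar (rail side), 16 mm high, rail y = -204 to -244 mm.
- latch (a joint): Spring latch in front of the home bar's tip: 0 = out, grows (m, to 0.014) as the bar pushes it aside along the rail. Steel nose, 14 mm high, overlaps the bar's last 5 mm: a 20 mm long slope to the robot's side, flat back standing 2 mm in front of a bar that touches the stop. 1.5 N to start it plus 0.15 N per mm; passing it takes 1 to 3 N at the knob; the stop then feels hard.
- bar: Loose flat steel bar, 30 mm wide, 10 mm thick, 0.4 to 0.7 kg, waxed so that it slides easily, flat on the worktop; V-shaped fork (90 degrees, mouth 31 mm, 40 mm wide) at one end, round wooden knob near the other. Origin: underside, where the post's axis sits when the fork is seated; x to the tip, z up. Starts with the knob end 26 to 43 degrees out of line to the robot's side, fork 30 to 100 mm from the post.
- knob (a point): Point on the axis of the bar's round wooden knob (24 mm diameter, from 10 to 52 mm above the worktop), 36 mm above the bar's underside and 190 mm from the bar's origin along its x. A good place to grasp from above.
- tip (a point): Middle of the bar's square tip, 240 mm from the bar's origin along its x.
- figurine: Unpainted clay musician figurine with a wide round hat, 143 mm tall, base 68 mm in diameter. Origin: centre of its underside. Leave alone.
- piggy: Terracotta piggy bank, 100 mm long, 76 mm wide, 95 mm tall. Origin: worktop height under its middle. Leave alone.
- mug: Yellow enamel mug, 76 mm in diameter, 80 mm tall, with a side handle. Origin: centre of its underside. Leave alone.
Mind the look-alikes: they are no part of the job. Of the things shaped like the bar, the steel one is meant.

How it is judged:
By the outcome, as a careful person would: the job done as asked, in the order asked, and still so for the second after the job is handed in, with the robot touching nothing.
It also fails if it takes over 72 s, if anything falls off the work surface, if the arm or the gripper's body presses on something with over 40 N, if the wrist force passes 120 N, or if a joint passes its speed limit or range.

ROBOT

A 6-joint arm with a two-finger parallel gripper is mounted at the origin on the work surface. World frame = base frame: x ahead of the robot, y to its left, z up, the work surface at z = 0. Lengths are in mm, angles in rad, forces in N, time in s.
With the tool pointing down it reaches from about 350 to 775 mm from the base axis. Payload 7.3 kg.
Tool frame: the origin (TCP) lies midway between the tips of the shut fingers; the grasp point (between the pads) lies 19 mm behind it; x points along the fingers, y is the direction in which the jaws open and shut, and the axes are right-handed (so a half turn about x gives the same grasp; the last joint's range is limited). The gripper opens to 92 mm and grips with 3 to 60 N. Pads are 19 mm wide; open, the fingers measure 130 mm over their backs; the gripper's body (75 mm by 190 mm) begins 47 mm behind the grasp point.
Start: joints at [-1.416, 0.342, 1.524, -0, 1.275, -0.146], TCP at [155.572, -501.44, 226.741] pointing down, gripper open.
Joint ranges: [-2.53, 2.53], [-0.77, 2.02], [0.04, 2.7], [-1, 4.14], [0.28, 2.66], [-3.11, 3.11]. Speed limits (rad/s): [2.57, 2.57, 3.14, 3.14, 3.14, 3.14].

INTERFACE

Orientations are given as [roll, pitch, yaw] about the fixed x, y, z axes, in that order (R = Rz(yaw) Ry(pitch) Rx(roll)).
In Python, from plant import get_obs, capture, close_job gives the robot as it stands. The module is installed in compiled form; this text tells all that it offers.
- The arm moves only by the tool send_rows, never from a script. Its argument "moves" is a list of rows, each a list of 4 numbers: the shift along the tool's x, y, z in mm, then the turn about the tool's x in degrees. In form: [[tx, ty, tz, yaw], ...]. A call has 1 to 8 rows; each row shifts and turns the commanded pose from where the row before left it, along the tool's axes as they then stand; what a row does not reach is not made up. A row lasts 1/8 s, in which the tool goes at most 62.5 mm and 10.7 degrees, less where a joint would pass 70% of its speed; a pose out of reach is approached as far as the arm can. A call with a gripper value outside its range is refused whole. "hand" is the opening, from 0 (shut) to 1 (fully open), set as the call begins (left out, the last holds). The fingers move at their own pace and stop on an object; the grip force is fixed at half the most. Time passes only in rows, so rows that do not move let the fingers close. It gives the time, the measured TCP pose, the force and the opening at its end, in the units of the state.
- get_obs(): the state, without advancing time (a new reading comes with each control period).
- capture(name): name is "scene" or "top" or "wrist"; returns a dict with "image" (480x640x3 uint8, red, green, blue), "K" (3x3 intrinsics, pixels), "dist" ([k1, k2, p1, p2, k3] as OpenCV has them; the pictures are not rectified), "position" and "attitude" of the camera in the world; the wrist camera has in their place "mount" (4x4, takes a point from camera to tool coordinates, whose origin is the TCP and whose axes are the tool frame's). Camera axes: x right, y down, z forward; pixel columns grow to the right and rows downward; lengths in mm; the calibration is good to about 2 mm. A picture is of the moment at which its call begins: read the wrist's pose just before it. There is no depth.
- close_job(): hands the job in, once; it reports no verdict.
The state is a dict: "time": time; "joint_positions": joint angles; "dq": joint speeds; "tau": joint torques, N m; "tool_pos": TCP position; "tcp_rot": TCP orientation; "contact_force": force on the tool from outside, world axes, zero at the start; "moment": the same for the moment, N m; "grip_width": finger opening in mm.
Only numpy, scipy, OpenCV 4.12 (cv2) and the standard library are available. Lean on these libraries where they do the work, as an engineer would, in place of code of your own. Each camera call takes 0.05 s, during which the arm holds its last target. There are 200 camera calls.

## Working session

There is one attempt and no reset: what is moved stays moved. The work goes in short steps, Python scripts to look and compute and a tool call to move; the robot and the scene stay as the last step left them, time stands still between calls to the robot, and variables do not carry over. Pictures are saved under pics/ and viewed, about 8 in all and at most 12, crops included, and the job is handed in when it is done.

Besides the shell and the picture viewer there is one more tool, called after ">>>" as name(argument=value, ...) on one line, values as JSON. send_rows: Moves the arm, as the interface text tells. Its arguments: {"type":"object","properties":{"moves":{"type":"array","items":{"type":"array","items":{"type":"number"}}},"hand":{"type":"number"}},"required":["moves"]}

```bash
mkdir -p pics; cat > h.py <<'E'
import numpy as np, cv2
from scipy.spatial.transform import Rotation as R
from plant import get_obs, capture, close_job
def snap(n,f):
    o=get_obs(); c=capture(n); cv2.imwrite(f'pics/{f}.png',c['image'][:,:,::-1])
    if n=='wrist':
        T=np.eye(4); T[:3,:3]=R.from_euler('xyz',o['tcp_rot']).as_matrix(); T[:3,3]=o['tool_pos']; c['T']=T@np.array(c['mount'])
    else:
        a=np.array(c['attitude'],float); T=np.eye(4)
        T[:3,:3]=a if a.shape==(3,3) else R.from_euler('xyz',a).as_matrix(); T[:3,3]=c['position']; c['T']=T
    np.savez(f'pics/{f}.npz',K=c['K'],d=np.array(c['dist'],float),T=c['T']); return c
def ray(f,px,z):
    c=np.load(f'pics/{f}.npz'); p=cv2.undistortPoints(np.array(px,float).reshape(-1,1,2),c['K'],c['d'])[:,0]
    d=np.c_[p,np.ones(len(p))]@c['T'][:3,:3].T; o=c['T'][:3,3]; s=(np.asarray(z)-o[2])/d[:,2]
    return o+d*s[:,None]
def proj(f,P):
    c=np.load(f'pics/{f}.npz'); T=np.linalg.inv(c['T']); return cv2.projectPoints(np.array(P,float).reshape(-1,3),cv2.Rodrigues(T[:3,:3])[0],T[:3,3],c['K'],c['d'])[0][:,0]
E
python3 - <<'E'
from h import *
print(get_obs())
for n in('top','scene'):
    c=snap(n,n+'0'); print(n,c['position'],c['attitude'],c['T'][:3,2],c['K'])
E
```

```text
{'time': 0.0, 'joint_positions': array([-1.41602112e+00,  3.42708556e-01,  1.52500726e+00,  7.10041493e-06,
        1.27540340e+00, -1.46007321e-01]), 'dq': array([-1.53057334e-04,  9.88526882e-05,  4.99512113e-04,  9.95348152e-04,
       -4.40098840e-04, -4.07273111e-04]), 'tau': array([ 2.22794872e-03, -4.31242740e+01, -2.44216043e+01,  7.19704223e-02,
        5.60383976e-02, -1.19293009e-04]), 'tool_pos': array([ 155.49723162, -501.02030754,  226.055724  ]), 'tcp_rot': array([-1.72125132,  1.56926974,  1.72112179]), 'contact_force': array([-0.67176811,  0.27689097,  0.22711909]), 'moment': array([ 0.02007226, -0.01300661, -0.00214761]), 'grip_width': 91.84681526319326}
top [ 371.85928507   21.56124106 1385.41349424] [-3.07815812 -0.01796493 -1.56281187] [ 0.06353312 -0.01742111 -0.99782766] [[619.64555181   0.         306.83909153]
 [  0.         619.64555181 234.35464986]
 [  0.           0.           1.        ]]
scene [1055.34821308 -187.73715685  748.49491442] [-2.41005345  0.012266    1.21323837] [-0.6289612   0.2252471  -0.74409109] [[473.3442669    0.         328.80641598]
 [  0.         473.3442669  243.77311199]
 [  0.           0.           1.        ]]
```

View pics/top0.png

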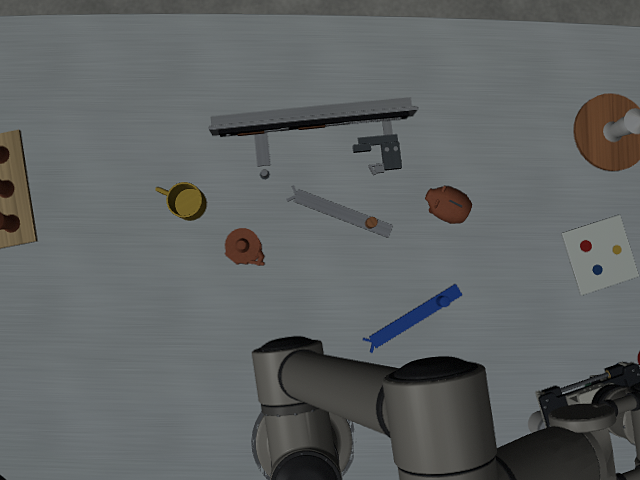

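View pics/scene0.png

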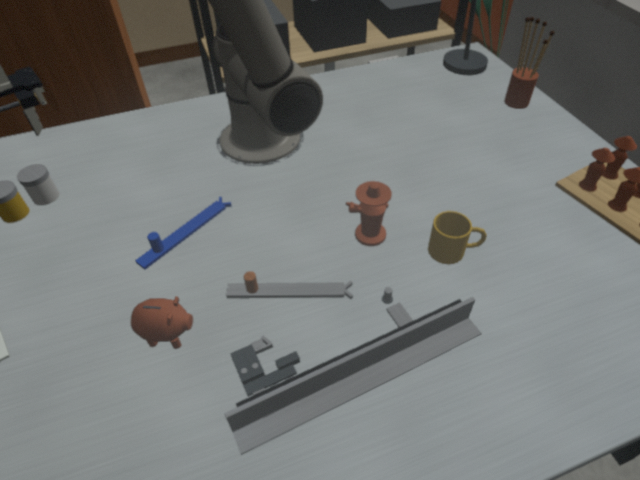

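The top view shows the steel bar running from its fork at (294,194) to its tip at (390,232), with the knob at (371,222). The post is at (264,174), the catch block near (383,150) and the rail from (210,130) to (417,110). Possible look-alikes for the bar are the blue bar at (413,318) and the rail at (313,118). I choose the steel bar with the wooden knob and check it in a close crop.

```bash
python3 - <<'E'
from h import *
im=cv2.imread('pics/top0.png')[90:275,205:475]
cv2.imwrite('pics/crop1.png',cv2.resize(im,None,fx=2.96,fy=2.96,interpolation=cv2.INTER_CUBIC))
E
```

```text
(no output)
```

View pics/crop1.png

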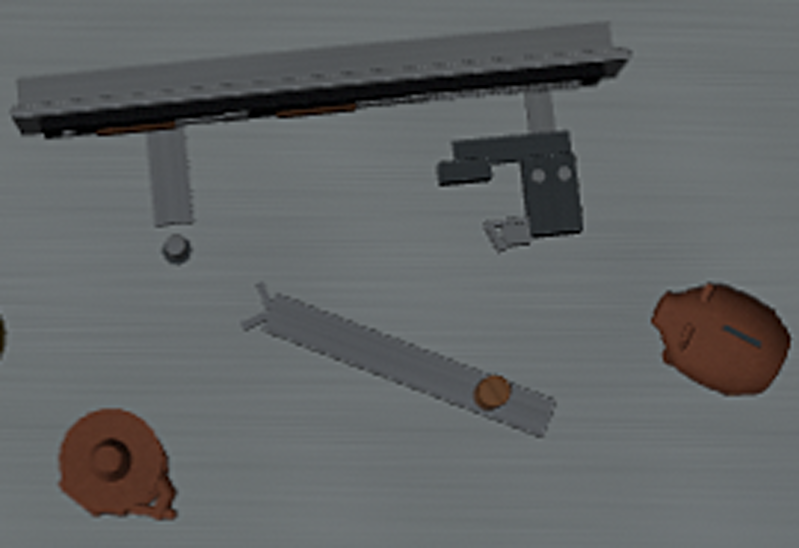

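The crop confirms it: grey bar, wooden knob at crop (491,392), fork at (262,310), post at (176,246), stop at (465,172) and latch nose at (507,233).

```bash
python3 - <<'E'
from h import *
f=lambda *p:np.array(p)/2.96+[205,90]
np.set_printoptions(precision=1,suppress=True)
kn=ray('top0',f((491,391)),52)[0]; post=ray('top0',f((176,245)),30)[0]
tip=ray('top0',f((549.5,417.5)),10)[0]
e=ray('top0',f((283,294),(555,398),(262,328),(544,437)),10)
ang=lambda v:np.degrees(np.arctan2(v[1],v[0]))
print('knob',kn,'post',post,'tip',tip,'edge ang',ang(e[1]-e[0]),ang(e[3]-e[2]), 'tip-knob',np.linalg.norm((tip-kn)[:2]))
r=ray('top0',f((16,118),(630,57),(452,143),(569,134)),[62,62,16,16])
print('rail',r,'rail -y ang',ang(r[1]-r[0]),np.linalg.norm(r[1]-r[0]),'block ang',ang(r[3]-r[2]))
print('stop front',ray('top0',f((440,187),(491,180)),16),'nose',ray('top0',f((485,221),(500,251)),14))
# scene view check: knob, post
print('scene knob',ray('scene0',[(250,274)],52),'post',ray('scene0',[(388,291)],30))
a=np.radians(ang(e[1]-e[0])/2+ang(e[3]-e[2])/2); o=kn[:2]-190*np.array([np.cos(a),np.sin(a)]); print('bar origin',o,'fork-post',o-post[:2], 'from tip',tip[:2]-240*np.array([np.cos(a),np.sin(a)]))
print(proj('top0',np.r_[kn[:2],0]), R.from_euler('xyz',get_obs()['tcp_rot']).as_matrix())
E
```

```text
knob [ 484.6 -140.2   52. ] post [593.5  92.5  30. ] tip [ 468.5 -189.7   10. ] edge ang -110.43479633958505 -110.6482527997586 tip-knob 52.02906697419915
rail [[ 681.3  209.5   62. ]
 [ 733.  -242.6   62. ]
 [ 676.3 -114.9   16. ]
 [ 684.7 -204.3   16. ]] rail -y ang -83.46992147089405 455.046673722774 block ang -84.65816019644356
stop front [[ 642.3 -105.8   16. ]
 [ 648.3 -144.6   16. ]] nose [[ 617.1 -140.3   14. ]
 [ 594.3 -151.6   14. ]]
scene knob [[ 484.7 -141.5   52. ]] post [[599.1  91.5  30. ]]
bar origin [551.3  37.7] fork-post [-42.2 -54.8] from tip [552.8  35. ]
[[368.1 224. ]] [[-0.   0.3 -1. ]
 [ 0.  -1.  -0.3]
 [-1.  -0.  -0. ]]
```

```bash
cat >> h.py <<'E'
def go(target,jaw=None):
    "print state and the tool-axis shift to a world point; turn (deg) to a world jaw angle"
    o=get_obs(); M=R.from_euler('xyz',o['tcp_rot']).as_matrix(); y=M[:,1]; a=np.degrees(np.arctan2(y[1],y[0]))
    print('t',round(o['time'],2),'tcp',o['tool_pos'].round(1),'jaw',a.round(2),'tilt',M[:,0].round(3),'F',o['contact_force'].round(2),'grip',round(o['grip_width'],1))
    d=np.array(target)-o['tool_pos']; print('shift',(M.T@d).round(2))
    if jaw is not None:
        t=-((jaw-a+90)%180-90); print('turn',round(t,2),'shift after turn',(R.from_euler('x',t,degrees=True).as_matrix().T@M.T@d).round(2))
E
python3 -c "
from h import *
go([484.6,-140.5,120],-20.5)"
```

```text
t 0.1 tcp [ 155.5 -501.1  226.1] jaw -72.77 tilt [-0.     0.001 -1.   ] F [0.68 0.26 0.5 ] grip 91.5
shift [ 106.56 -246.72 -421.1 ]
turn -52.27 shift after turn [ 106.56  182.04 -452.84]
```

>>> send_rows(moves=[[0,0,0,-10.45],[0,0,0,-10.45],[0,0,0,-10.45],[0,0,0,-10.45],[0,0,0,-10.45],[0,18.2,-45.3,0],[0,18.2,-45.3,0],[0,18.2,-45.3,0]], hand=1)

```text
time: 1.1
tool_pos: [255.0, -392.0, 226.4]
tcp_rot: [-2.553, 1.57, 1.801]
contact_force: [0.3, 0.6, 0.1]
grip_width: 92.0
```

>>> send_rows(moves=[[10,18.2,-45.3,0],[15,18.2,-45.3,0],[15,18.2,-45.3,0],[15,18.2,-45.3,0],[15,18.2,-45.3,0],[15,18.2,-45.3,0],[15,18.2,-45.3,0],[0,0,0,0]])

```text
time: 2.1
tool_pos: [485.5, -138.3, 125.2]
tcp_rot: [-1.781, 1.568, 2.577]
contact_force: [-1.0, -1.4, -0.3]
grip_width: 92.0
```

```bash
python3 -c "
from h import *
go([484.6,-140.5,22],-20.5)
snap('wrist','w1')"
```

```text
t 2.1 tcp [ 485.5 -138.3  125.2] jaw -20.27 tilt [-0.002  0.001 -1.   ] F [-0.95 -1.41 -0.35] grip 92.0
shift [103.2    0.22   2.46]
turn 0.23 shift after turn [103.2    0.23   2.46]
```

View pics/w1.png

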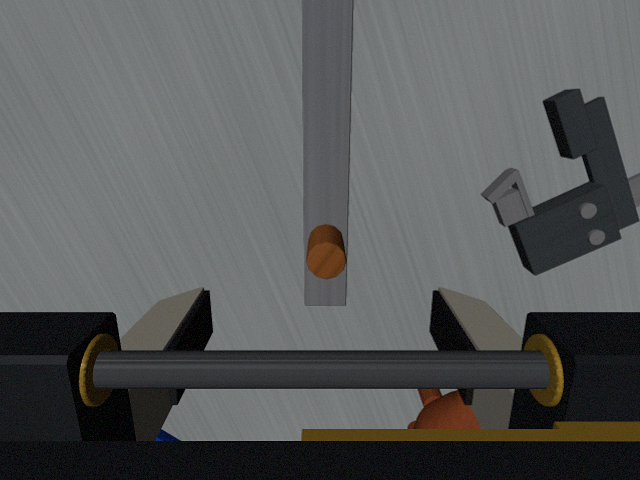

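The wrist view shows the knob top at (326,260), the bar running straight up the picture (edges about x=303 and 350), the latch nose at (508,195), and the stop at (565,125).

```bash
python3 -c "
from h import *
np.set_printoptions(precision=1,suppress=True)
print(ray('w1',[(326,260)],52)); e=ray('w1',[(303,20),(353,20),(304.5,300),(346,300)],10); print(e)
m=(e[:2].mean(0)-e[2:].mean(0)); print(np.degrees(np.arctan2(-m[1],-m[0])), np.linalg.norm((e[0]-e[1])))
s=ray('w1',[(544,101),(572,158),(483,193),(514,169)],[16,16,14,14]);print('stop,nose',s)
"
```

```text
[[ 486.6 -142.8   52. ]]
[[ 520.4  -12.    10. ]
 [ 547.9  -22.2   10. ]
 [ 456.7 -180.9   10. ]
 [ 484.6 -191.2   10. ]]
-110.59258106297456 29.324071534628352
stop,nose [[ 641.  -104.8   16. ]
 [ 650.7 -144.7   16. ]
 [ 593.7 -147.8   14. ]
 [ 615.9 -139.4   14. ]]
```

>>> send_rows(moves=[[20,1.7,3.3,0],[20,0,0,0],[20,0,0,0],[20,0,0,0],[15,0,0,0],[8,0,0,0],[0,0,0,0],[0,0,0,0]])

```text
time: 3.15
tool_pos: [485.6, -144.9, 24.3]
tcp_rot: [1.403, 1.57, -0.526]
contact_force: [0.0, -1.0, -0.0]
grip_width: 91.7
```

>>> send_rows(moves=[[0,0,0,0],[0,0,0,0],[0,0,0,0],[0,0,0,0],[0,0,0,0],[0,0,0,0],[0,0,0,0]], hand=0)

```text
time: 4.03
tool_pos: [485.2, -144.7, 23.7]
tcp_rot: [0.607, 1.571, -1.322]
contact_force: [-0.2, 0.0, -0.5]
grip_width: 26.2
```

>>> send_rows(moves=[[0,0,0,0],[0,0,0,0],[0,2.5,0,0],[0,4,0,0],[0,4,0,0],[0,4,0,0],[0,4,0,0],[0,2,0,0]])

```text
time: 5.03
tool_pos: [504.7, -152.0, 23.7]
tcp_rot: [0.976, 1.571, -0.952]
contact_force: [-2.1, 0.6, 3.6]
grip_width: 23.5
```

>>> send_rows(moves=[[0,0,-3,0],[0,0,-7,0],[0,0,-7,0],[0,0,-7,0],[0,0,-7,0],[0,0,-7,0],[0,0,-4,0],[0,0,0,0]])

```text
time: 6.02
tool_pos: [519.4, -111.8, 23.7]
tcp_rot: [2.915, 1.57, 0.986]
contact_force: [0.7, 1.7, 1.3]
grip_width: 23.3
```

```bash
python3 -c "
from h import *
go([485,-140,22],-20.5)
snap('top','t2')
im=cv2.imread('pics/t2.png')[90:275,205:475]
cv2.imwrite('pics/crop2.png',cv2.resize(im,None,fx=2.96,fy=2.96,interpolation=cv2.INTER_CUBIC))"
```

```text
t 6.03 tcp [ 519.4 -111.8   23.7] jaw -20.5 tilt [ 0.  0. -1.] F [0.74 1.69 1.27] grip 23.3
shift [  1.72 -22.33  38.41]
turn -0.0 shift after turn [  1.72 -22.34  38.41]
```

View pics/crop2.png

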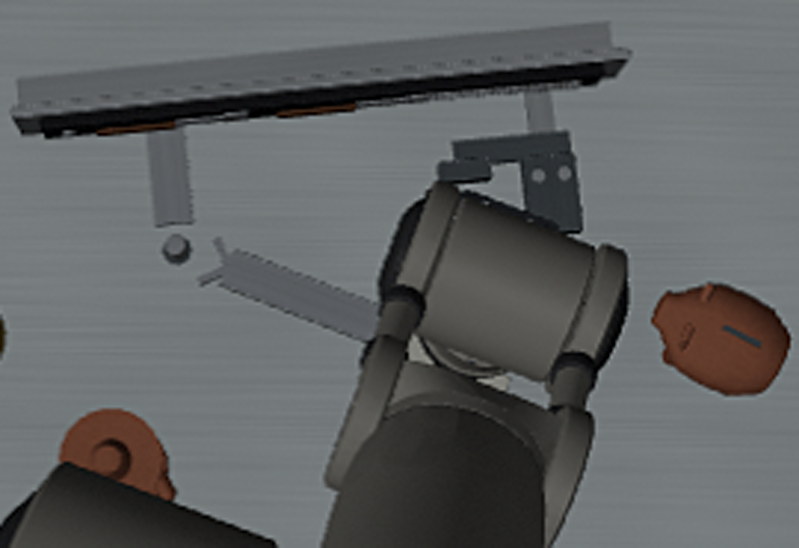

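The crop shows the fork mouth centred near (209,261), facing the post at (176,248), with about 25 mm still to go.

```bash
python3 -c "
from h import *
f=lambda *p:np.array(p)/2.96+[205,90]
e=ray('t2',f((219,238),(200,283),(236,248),(378,301),(222,288),(366,340)),10)
a=np.arctan2(*((e[3]-e[2]+e[5]-e[4])[[1,0]])); print(np.degrees(a)); u=np.array([np.cos(a),np.sin(a)]); n=np.array([-u[1],u[0]])
post=np.array([594.,92]); print((e[:,:2]-post)@u,(e[:,:2]-post)@n, (np.array([519.4,-111.8])-post)@u,(np.array([519.4,-111.8])-post)@n)"
```

```text
-109.71906981338662
[ 26.2545778   24.76120093  40.97756805 155.62761886  41.66864694
 157.26351519] [ 18.3410313  -18.82580211  15.63480828  15.00123933 -16.63697579
 -16.00340684] 217.01950175002742 -1.461458234047325
```

>>> send_rows(moves=[[0,0,-4,0],[0,0,-5,0],[0,0,-5,0],[0,0,-4,0],[0,0,-1,0],[0,0,-0.5,0],[0,0,0,0],[0,0,0,0]])

```text
time: 7.08
tool_pos: [526.0, -94.2, 23.7]
tcp_rot: [2.673, 1.571, 0.744]
contact_force: [-0.1, 0.6, 1.6]
grip_width: 23.2
```

>>> send_rows(moves=[[0,0,-0.7,0],[0,0,-0.7,0],[0,0,0,0]])

```text
time: 7.45
tool_pos: [526.5, -93.0, 23.8]
tcp_rot: [1.191, 1.571, -0.738]
contact_force: [-0.8, -1.2, 1.0]
grip_width: 23.5
```

>>> send_rows(moves=[[0,0,-0.7,0],[0,0,-0.7,0],[0,0,0,0]])

```text
time: 7.82
tool_pos: [527.0, -91.5, 23.7]
tcp_rot: [1.56, 1.571, -0.369]
contact_force: [0.1, -1.8, 1.1]
grip_width: 23.4
```

>>> send_rows(moves=[[0,0,-0.7,0],[0,0,-0.7,0],[0,0,0,0]])

```text
time: 8.2
tool_pos: [527.5, -90.2, 23.7]
tcp_rot: [1.5, 1.571, -0.428]
contact_force: [-0.3, -1.7, 1.9]
grip_width: 23.3
```

>>> send_rows(moves=[[0,0,-0.7,0],[0,0,-0.7,0],[0,0,0,0]])

```text
time: 8.57
tool_pos: [528.0, -88.9, 23.7]
tcp_rot: [1.156, 1.571, -0.773]
contact_force: [-0.0, -1.1, 2.2]
grip_width: 23.2
```

>>> send_rows(moves=[[0,0,-0.7,0],[0,0,0,0]])

```text
time: 8.82
tool_pos: [528.2, -88.3, 23.7]
tcp_rot: [1.058, 1.571, -0.871]
contact_force: [-0.3, -1.2, 3.1]
grip_width: 23.7
```

>>> send_rows(moves=[[0,0,-0.7,0],[0,0,0,0]])

```text
time: 9.07
tool_pos: [528.5, -87.6, 23.7]
tcp_rot: [1.347, 1.571, -0.581]
contact_force: [-1.0, -2.2, 2.4]
grip_width: 23.3
```

>>> send_rows(moves=[[0,0,-0.7,0],[0,0,0,0]])

```text
time: 9.32
tool_pos: [528.7, -87.1, 23.7]
tcp_rot: [0.337, 1.571, -1.592]
contact_force: [-0.8, -2.6, 3.0]
grip_width: 23.6
```

>>> send_rows(moves=[[0,0,-0.6,0],[0,0,0,0]])

```text
time: 9.57
tool_pos: [528.8, -86.6, 23.7]
tcp_rot: [-0.101, 1.57, -2.029]
contact_force: [-1.5, -3.9, 3.4]
grip_width: 23.4
```

>>> send_rows(moves=[[0,0,-0.6,0],[0,0,0,0]])

```text
time: 9.82
tool_pos: [528.9, -86.2, 23.7]
tcp_rot: [-0.162, 1.57, -2.091]
contact_force: [-2.6, -5.3, 4.2]
grip_width: 23.2
```

```bash
cat >> h.py <<'E'
def seat(post=(594,92)):
    "averaged force in bar axes, bar angle from tool"
    F=[]
    for i in range(4):
        F.append(get_obs()['contact_force']); capture('wrist')
    o=get_obs(); p=o['tool_pos']; M=R.from_euler('xyz',o['tcp_rot']).as_matrix(); F=np.mean(F,0)
    a=np.degrees(np.arctan2(M[1,1],M[0,1]))
    print('t',round(o['time'],2),'tcp',p.round(2),'jaw',a.round(2),'F tool xyz',(M.T@F).round(2),'r',np.hypot(*(p[:2]-post)).round(2),'ang',np.degrees(np.arctan2(p[1]-post[1],p[0]-post[0])).round(2))
E
python3 -c "
from h import *
seat()"
```

```text
t 10.03 tcp [528.94 -86.22  23.73] jaw -20.5 F tool xyz [-3.72 -0.55  5.72] r 189.73 ang -110.06
```

>>> send_rows(moves=[[0,1.65,-0.01,-0.5],[0,3.32,-0.03,-1],[0,3.32,-0.03,-1],[0,3.32,-0.03,-1],[0,1.65,-0.01,-0.5],[0,0,0,0]])

```text
time: 10.78
tool_pos: [541.2, -90.3, 23.7]
tcp_rot: [-1.053, 1.57, -2.912]
contact_force: [-4.2, -4.4, 4.4]
grip_width: 23.4
```

```bash
python3 -c "
from h import *
seat((595.5,91.75))"
```

```text
t 10.97 tcp [541.21 -90.3   23.74] jaw -16.51 F tool xyz [-4.37 -2.17  5.66] r 189.97 ang -106.6
```

>>> send_rows(moves=[[0,1.65,-0.01,-0.5],[0,3.32,-0.03,-1],[0,3.32,-0.03,-1],[0,3.32,-0.03,-1],[0,3.32,-0.03,-1],[0,3.32,-0.03,-1],[0,1.65,-0.01,-0.5],[0,0,0,0]])

```text
time: 11.98
tool_pos: [560.8, -95.0, 23.7]
tcp_rot: [-0.811, 1.57, -2.565]
contact_force: [-2.7, -5.1, 4.1]
grip_width: 23.1
```

```bash
python3 -c "
from h import *
seat((595.5,91.75))"
```

```text
t 12.18 tcp [560.77 -95.03  23.74] jaw -10.51 F tool xyz [-3.92 -1.79  4.83] r 189.98 ang -100.53
```

>>> send_rows(moves=[[0,1.65,-0.01,-0.5],[0,3.32,-0.05,-1],[0,3.32,-0.05,-1],[0,3.32,-0.05,-1],[0,3.32,-0.05,-1],[0,3.32,-0.05,-1],[0,1.65,-0.01,-0.5],[0,0,0,0]])

```text
time: 13.18
tool_pos: [580.7, -97.7, 23.7]
tcp_rot: [-0.118, 1.57, -1.767]
contact_force: [-1.9, -5.2, 3.9]
grip_width: 23.6
```

```bash
python3 -c "
from h import *
seat((595.5,91.75))
snap('wrist','w3')"
```

```text
t 13.38 tcp [580.71 -97.67  23.73] jaw -4.51 F tool xyz [-3.38 -1.4   5.  ] r 189.99 ang -94.46
```

View pics/w3.png

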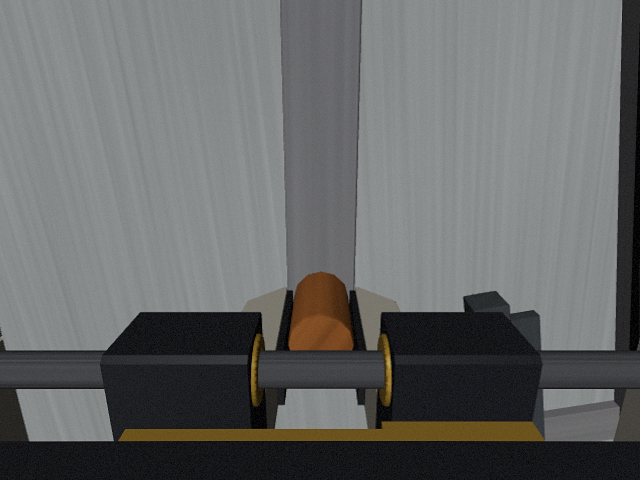

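The wrist view shows the knob at (320,315) held between the pads, the bar straight along the tool axis, and the stop ahead on the right at (487,300). The force steps continue into the latch.

>>> send_rows(moves=[[0,1.66,-0.02,-0.5],[0,1.66,-0.02,-0.5],[0,1.66,-0.02,-0.5],[0,1.66,-0.02,-0.5],[0,1.66,-0.02,-0.5],[0,1.66,-0.02,-0.5],[0,0,0,0]])

```text
time: 14.3
tool_pos: [590.6, -98.1, 23.7]
tcp_rot: [-0.326, 1.57, -1.923]
contact_force: [-2.5, -5.1, 2.9]
grip_width: 23.6
```

>>> send_rows(moves=[[0,1.66,-0.02,-0.5],[0,1.66,-0.02,-0.5],[0,1.66,-0.02,-0.5],[0,1.66,-0.02,-0.5],[0,0,0,0]])

```text
time: 14.92
tool_pos: [596.7, -98.2, 23.8]
tcp_rot: [-1.159, 1.569, -2.721]
contact_force: [-3.7, -4.4, 4.5]
grip_width: 23.2
```

```bash
python3 -c "
from h import *
seat((595.5,91.75))"
```

```text
t 15.12 tcp [596.73 -98.22  23.73] jaw 0.48 F tool xyz [-4.7  -3.73  4.96] r 189.97 ang -89.63
```

>>> send_rows(moves=[[0,1.66,-0.02,-0.5],[0,1.66,-0.02,-0.5],[0,1.66,-0.02,-0.5],[0,1.66,-0.02,-0.5],[0,0,0,0]])

```text
time: 15.75
tool_pos: [603.8, -98.0, 23.7]
tcp_rot: [-0.516, 1.57, -2.043]
contact_force: [-2.2, -5.9, 3.8]
grip_width: 23.3
```

>>> send_rows(moves=[[0,1.66,-0.02,-0.5],[0,1.66,-0.02,-0.5],[0,1.66,-0.02,-0.5],[0,0,0,0]])

```text
time: 16.25
tool_pos: [608.8, -97.8, 23.7]
tcp_rot: [-0.497, 1.57, -1.998]
contact_force: [-2.6, -5.9, 2.7]
grip_width: 23.3
```

```bash
python3 -c "
from h import *
seat((595.5,91.75))"
```

```text
t 16.45 tcp [608.83 -97.73  23.74] jaw 3.98 F tool xyz [-3.24 -2.78  5.38] r 189.94 ang -85.98
```

>>> send_rows(moves=[[0,1.66,-0.01,-0.5],[0,1.66,-0.01,-0.5],[0,1.66,-0.01,-0.5],[0,0,0,0]])

```text
time: 16.95
tool_pos: [613.8, -97.4, 23.8]
tcp_rot: [-0.432, 1.57, -1.907]
contact_force: [-3.0, -6.0, 4.4]
grip_width: 22.9
```

>>> send_rows(moves=[[0,1.0,0,-0.3],[0,1.0,0,-0.3],[0,0,0,0]])

```text
time: 17.32
tool_pos: [615.7, -97.2, 23.8]
tcp_rot: [-0.577, 1.57, -2.041]
contact_force: [-2.7, -5.8, 3.6]
grip_width: 23.1
```

>>> send_rows(moves=[[0,1.0,0,-0.3],[0,1.0,0,-0.3],[0,0,0,0]])

```text
time: 17.7
tool_pos: [617.7, -96.9, 23.8]
tcp_rot: [-0.662, 1.57, -2.117]
contact_force: [-3.2, -5.5, 3.8]
grip_width: 23.5
```

```bash
python3 -c "
from h import *
seat((595.5,91.75))"
```

```text
t 17.9 tcp [617.66 -96.95  23.76] jaw 6.68 F tool xyz [-3.76 -3.17  5.04] r 189.99 ang -83.3
```

>>> send_rows(moves=[[0,1.0,0,-0.3],[0,1.0,0,-0.3],[0,0,0,0]])

```text
time: 18.27
tool_pos: [619.7, -96.7, 23.8]
tcp_rot: [-0.615, 1.57, -2.059]
contact_force: [-2.8, -6.1, 4.7]
grip_width: 23.0
```

>>> send_rows(moves=[[0,1.0,0,-0.3],[0,1.0,0,-0.3],[0,0,0,0]])

```text
time: 18.65
tool_pos: [621.6, -96.4, 23.7]
tcp_rot: [-0.703, 1.57, -2.136]
contact_force: [-3.2, -5.1, 3.7]
grip_width: 23.3
```

>>> send_rows(moves=[[0,0.7,0,-0.2],[0,0.7,0,-0.2],[0,0,0,0]])

```text
time: 19.02
tool_pos: [622.9, -96.2, 23.8]
tcp_rot: [-0.818, 1.57, -2.244]
contact_force: [-3.4, -4.9, 4.1]
grip_width: 23.2
```

```bash
python3 -c "
from h import *
seat((595.5,91.75))"
```

```text
t 19.23 tcp [622.95 -96.26  23.76] jaw 8.28 F tool xyz [-4.32 -3.54  4.65] r 190.0 ang -81.69
```

>>> send_rows(moves=[[0,0.7,0,-0.2],[0,0.7,0,-0.2],[0,0,0,0]])

```text
time: 19.6
tool_pos: [624.4, -96.1, 23.8]
tcp_rot: [-0.734, 1.57, -2.154]
contact_force: [-3.2, -5.9, 4.0]
grip_width: 23.5
```

>>> send_rows(moves=[[0,0.7,0,-0.2],[0,0,0,0],[0,0,0,0]])

```text
time: 19.98
tool_pos: [625.1, -95.9, 23.7]
tcp_rot: [-0.732, 1.57, -2.148]
contact_force: [-3.1, -6.2, 4.7]
grip_width: 23.3
```

>>> send_rows(moves=[[0,0.7,0,-0.2],[0,0,0,0],[0,0,0,0]])

```text
time: 20.35
tool_pos: [625.8, -95.8, 23.8]
tcp_rot: [-0.62, 1.57, -2.032]
contact_force: [-3.4, -5.3, 4.1]
grip_width: 23.7
```

```bash
python3 -c "
from h import *
seat((595.5,91.75))"
```

```text
t 20.55 tcp [625.79 -95.84  23.75] jaw 9.08 F tool xyz [-3.87 -3.92  4.94] r 190.02 ang -80.83
```

>>> send_rows(moves=[[0,0.7,0,-0.2],[0,0,0,0],[0,0,0,0]])

```text
time: 20.92
tool_pos: [626.8, -95.7, 23.8]
tcp_rot: [0.034, 1.57, -1.375]
contact_force: [-1.6, -5.2, 2.2]
grip_width: 23.6
```

>>> send_rows(moves=[[0,0.7,0,-0.2],[0,0,0,0],[0,0,0,0]])

```text
time: 21.3
tool_pos: [627.5, -95.6, 23.8]
tcp_rot: [0.033, 1.57, -1.373]
contact_force: [-1.6, -5.1, 3.8]
grip_width: 23.6
```

```bash
python3 -c "
from h import *
seat((595.5,91.75))"
```

```text
t 21.5 tcp [627.48 -95.63  23.76] jaw 9.48 F tool xyz [-2.87 -2.11  4.89] r 190.09 ang -80.32
```

The lateral force dropped from 3.9 to 2.1 N with a small jump forward, so the latch has snapped. Next I feel for the hard stop.

>>> send_rows(moves=[[0,0.5,0,-0.15],[0,0,0,0],[0,0,0,0]])

```text
time: 21.88
tool_pos: [627.9, -95.5, 23.7]
tcp_rot: [0.01, 1.57, -1.392]
contact_force: [-1.9, -5.2, 3.1]
grip_width: 23.6
```

>>> send_rows(moves=[[0,0.5,0,-0.15],[0,0,0,0],[0,0,0,0]])

```text
time: 22.25
tool_pos: [628.1, -95.5, 23.8]
tcp_rot: [-0.715, 1.57, -2.115]
contact_force: [-1.6, -6.0, 3.2]
grip_width: 23.7
```

```bash
python3 -c "
from h import *
seat((595.5,91.75))"
```

```text
t 22.45 tcp [628.1  -95.5   23.75] jaw 9.78 F tool xyz [-3.76 -3.52  5.17] r 190.07 ang -80.12
```

>>> send_rows(moves=[[0,0.5,0,0],[0,0,0,0],[0,0,0,0]])

```text
time: 22.82
tool_pos: [628.2, -95.5, 23.8]
tcp_rot: [-1.198, 1.569, -2.598]
contact_force: [-4.2, -5.8, 3.9]
grip_width: 23.6
```

```bash
python3 -c "
from h import *
seat((595.5,91.75))"
```

```text
t 23.02 tcp [628.17 -95.45  23.75] jaw 9.79 F tool xyz [-4.52 -5.28  5.06] r 190.03 ang -80.1
```

It is hard now: 0.07 mm of travel per 0.5 mm commanded. I unload most of the preload, then release.

>>> send_rows(moves=[[0,-0.3,0.5,0],[0,-0.3,0.5,0],[0,0,0,0],[0,0,0,0]])

```text
time: 23.52
tool_pos: [628.1, -95.5, 23.7]
tcp_rot: [-2.092, 1.57, 2.792]
contact_force: [-4.0, -2.4, 5.1]
grip_width: 23.3
```

```bash
python3 -c "
from h import *
seat((595.5,91.75))"
```

```text
t 23.73 tcp [628.11 -95.53  23.73] jaw 9.79 F tool xyz [-5.36 -4.42  1.37] r 190.09 ang -80.12
```

>>> send_rows(moves=[[0,-0.5,0,0],[0,0,0,0]])

```text
time: 23.98
tool_pos: [628.1, -95.6, 23.7]
tcp_rot: [2.196, 1.57, 0.796]
contact_force: [-1.6, -0.7, 4.4]
grip_width: 23.5
```

>>> send_rows(moves=[[0,0,0,0],[0,0,0,0],[0,0,0,0],[0,0,0,0],[0,0,0,0],[0,0,0,0]], hand=0.5)

```text
time: 24.72
tool_pos: [628.0, -95.9, 23.7]
tcp_rot: [-0.413, 1.571, -1.813]
contact_force: [-0.3, -0.8, -0.4]
grip_width: 45.7
```

```bash
python3 -c "
from h import *
seat((595.5,91.75)); print(get_obs()['grip_width'])"
```

```text
t 24.93 tcp [627.97 -95.92  23.74] jaw 9.79 F tool xyz [-0.01  0.21  0.24] r 190.46 ang -80.18
45.83436918819162
```

Released cleanly with forces near zero. Next I rise straight up, then back off for an inspection.

>>> send_rows(moves=[[-10,0,0,0],[-20,0,0,0],[-30,0,0,0],[-30,0,0,0],[-30,0,0,0],[-20,0,0,0],[0,0,0,0],[0,0,0,0]])

```text
time: 25.92
tool_pos: [627.5, -95.8, 163.0]
tcp_rot: [-1.931, 1.57, 2.952]
contact_force: [0.6, -0.1, -0.3]
grip_width: 46.1
```

```bash
python3 -c "
from h import *
go([500,-150,160]); snap('wrist','w4')
snap('scene','s4')
a=cv2.imread('pics/w4.png'); b=cv2.imread('pics/s4.png')[250:420,180:430]
b=cv2.resize(b,None,fx=400/250,fy=400/250,interpolation=cv2.INTER_CUBIC)
a=cv2.resize(a,(400,300)); 
c=np.zeros((300,800,3),np.uint8); c[:,:400]=a; c[:272,400:]=b; cv2.imwrite('pics/c4.png',c)"
```

```text
t 25.93 tcp [627.5 -95.8 163. ] jaw 9.78 tilt [-0.001  0.    -1.   ] F [ 0.62 -0.14 -0.34] grip 46.1
shift [   3.16 -134.84   31.77]
```

View pics/c4.png

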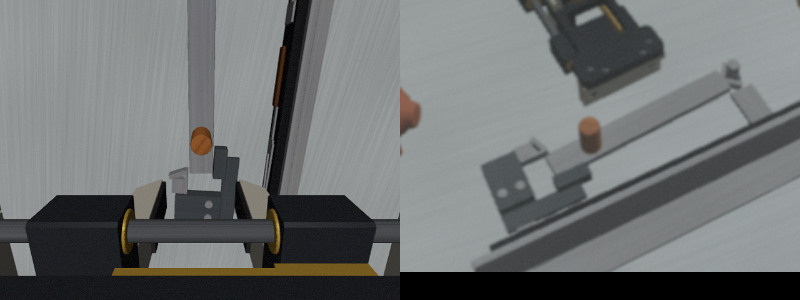

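The left panel shows the bar against the stop at (220,165) with the nose at (178,178) beside its front edge. The right panel shows the fork on the post at (732,70). Next is a close crop of the latch.

```bash
python3 -c "
from h import *
a=cv2.imread('pics/w4.png')[200:360,240:420]; b=cv2.imread('pics/s4.png')[270:330,350:420]
c=np.zeros((480,800,3),np.uint8)
c[:,:540]=cv2.resize(a,(540,480),interpolation=cv2.INTER_CUBIC)
c[:222,540:]=cv2.resize(b,(260,222),interpolation=cv2.INTER_CUBIC); cv2.imwrite('pics/c5.png',c)"
```

```text
(no output)
```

View pics/c5.png

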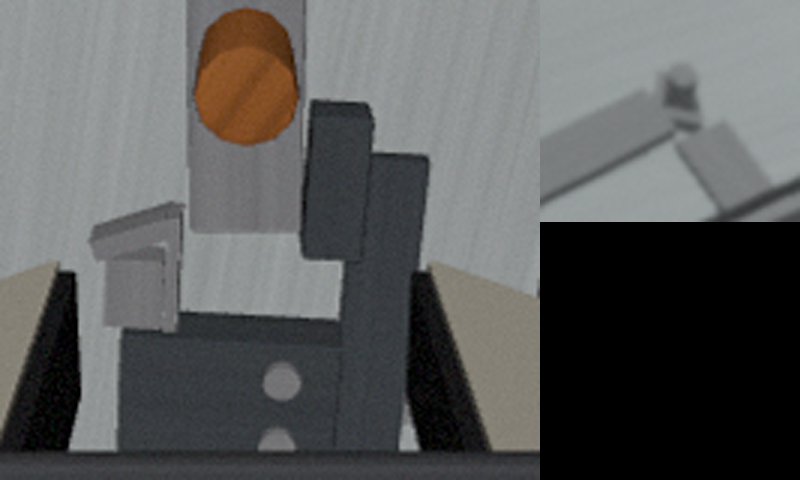

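The nose is fully out. Its tip at (182,205) overlaps the bar's tip edge at y=232, and its flat back stands about 2 mm in front of the bar's front edge. The bar's rear edge at x=303 lies against the stop, and the fork is on the post at (682,95). One numeric check of the seating follows.

```bash
python3 -c "
from h import *
k=ray('w4',[(322,231.7)],52)[0]; t=ray('w4',[(240+247/3,200+232/3)],10)[0]
for p in ((594,92),(595.5,91.75)): print(k,t,np.hypot(*(k[:2]-p)),np.hypot(*(t[:2]-p)))
c0=cv2.imread('pics/s4.png').astype(int);c1=cv2.imread('pics/scene0.png').astype(int)
d=abs(c0-c1).max(2)
for n,(x,y,w,h) in dict(fig=(350,180,45,65),pig=(128,293,62,56),mug=(428,210,58,52)).items(): print(n,(d[y:y+h,x:x+w]>40).sum())"
```

```text
[627.8124657  -93.35839906  52.        ] [ 636.76545785 -143.11400633   10.        ] 188.41714077507743 238.97171455833
[627.8124657  -93.35839906  52.        ] [ 636.76545785 -143.11400633   10.        ] 187.9074635059193 238.46161008061438
fig 0
pig 0
mug 0
```

```bash
python3 -c "
from h import *
print(close_job())"
```

```text
the job is handed in; nothing more can be done
None
```

I put the steel bar back in line and handed the job in at about 26 s on the robot's clock, with the bar released and the gripper 163 mm above the worktop.

- **Seating:** I gripped the knob, slid the fork against the post and kept about 5 N along the bar during the swing. That makes about 7 N at the post.
- **Latch and stop:** The sideways force dropped from 3.9 to 2.1 N when the latch snapped. The stop then felt hard, with at most 5.3 N sideways. By my sum, the contacts stayed under the 20 N limit.
- **Release:** I eased off most of the load before opening the gripper. The forces read near zero afterwards.

**Last checks:**
- The close-up showed the nose fully out in front of the bar tip, the bar against the stop and the fork on the post.
- The camera put the knob 188 mm and the tip 239 mm from the post, against 190 and 240 mm. That fits the 2 mm calibration.
- The scene picture showed no change at the figurine, piggy bank or mug.
- No check failed. The force readings were noisy by about 1 N, and I did not take another picture after handing in.

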